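# Right the fallen bottle and hold the bottle carrier level

### The arm

A 7-joint arm with a two-finger parallel gripper is mounted at the origin on the work surface. World frame = base frame: x ahead of the robot, y to its left, z up, the work surface at z = 0. Lengths are in mm, angles in rad, forces in N, time in s.
With the tool pointing down it reaches from about 400 to 900 mm from the base axis. Payload 5.5 kg.
Tool frame: the origin (TCP) lies between the finger pads; the fingertips stand arm.tcp_to_tips ahead of it and the grasp point (between the pads) lies 5 mm behind it (arm.tcp_to_tips is the distance from the TCP to the fingertips, in mm); z points along the fingers, y is the line along which they close (so a half turn about z gives the same grasp; the last joint's range is limited). The gripper opens to 85 mm and grips with 20 to 120 N. Pads are 22 mm wide; open, the fingers measure 114 mm over their backs; the gripper's body (76 mm by 85 mm) begins 54 mm behind the grasp point. The pads swing forward as they close: fully open they stand 13 mm farther back than shut.
Start: joints at [-0.856, 0.501, -0.427, 1.55, 0.221, 1.138, -0.21], TCP at [283.745, 584.797, 245.31] pointing down, gripper open.
Joint ranges: [-2.88, 2.88], [-0.31, 2.03], [-1.54, 1.56], [0.2, 2.42], [-1.41, 4.55], [0.19, 2.02], [-2.57, 2.57]. Speed limits (rad/s): [2.57, 2.57, 3.14, 3.14, 3.14, 3.14, 3.14].

### API

Orientations are given as [roll, pitch, yaw] about the fixed x, y, z axes, in that order (R = Rz(yaw) Ry(pitch) Rx(roll)).
In Python, from rig import arm, eyes gives the robot as it stands. The module is installed in compiled form; this text tells all that it offers.
- The arm moves only by the tool servo_tool, never from a script. Its argument "increments" is a list of rows, each a list of 7 numbers: the turn, a rotation vector about the tool's x, y, z as a fraction of full scale, then the shift along the tool's x, y, z as a fraction of full scale, then the opening, from 0 (shut) to 1 (fully open). In form: [[ax, ay, az, dx, dy, dz, jaw], ...]. A call has exactly 10 rows; each row is the pose to reach, as a shift and turn from the pose commanded when the call began, along the tool's axes at that moment; what a row does not reach only later rows make up. Full scale, the value 1, is 120 mm for a shift and pi/2 rad for a turn. A row lasts 1/12 s, in which the tool goes at most 41.7 mm and 7.16 degrees, less where a joint would pass 70% of its speed; a pose out of reach is approached as far as the arm can. A call with a number of a shift or a turn outside -1 to 1 is refused whole. A call with a gripper value outside its range is refused whole. The fingers move at their own pace and stop on an object; "force" is the grip in N (left out, the last holds). Time passes only in rows, so rows that repeat a pose let the fingers close, or fill a call up. It gives the time, the measured TCP pose, the force, the opening and the grip force at its end, in the units of the state.
- arm.state(): the state, without advancing time (a new reading comes with each control period).
- eyes.grab_frame(name): name is "scene" or "side" or "wrist"; returns a dict with "pixels" (480x640x3 uint8, blue, green, red), "fov_y" (degrees; the focal length in pixels is half the picture's height over the tangent of half this angle, whatever the lens; pixels are square), "cx", "cy" (the principal point, pixels), "R" (3x3) and "t" (3): a world point X has camera coordinates R X + t; the wrist camera has in their place "tool_from_camera" (4x4, takes a point from camera to tool coordinates, whose origin is the TCP and whose axes are the flange's). Camera axes: x right, y down, z forward; pixel columns grow to the right and rows downward; lengths in mm; the calibration is good to about 2 mm. The wrist camera is an equidistant fisheye: a pixel r from the principal point sees the ray r / f radians off the axis. A picture is of the moment at which its call begins: read the wrist's pose just before it. There is no depth.
- arm.close_job(): hands the job in; it is judged then, once.
The state is a dict: "time": time; "joint_positions": joint angles; "qvel": joint speeds; "effort": joint torques, N m; "tool_pos": TCP position; "tcp_rot": TCP orientation; "contact_force": force on the tool from outside, world axes, zero at the start; "moment": the same for the moment, N m; "finger_gap": finger opening in mm; "grasp_force": force on a finger pad.
Only numpy, scipy, OpenCV 4.12 (cv2) and the standard library are available. Lean on these libraries where they do the work, as an engineer would, in place of code of your own. Each camera call takes 0.05 s, during which the arm holds its last target. There are 200 camera calls.

### The job

One bottle in the wooden bottle carrier (the one with the red cap) has fallen over. Stand it upright on its foot on the white strip, in line with the other bottles, and let go of it; then take the carrier by its handle, lift it with all four bottles at least 10 cm clear of the bench, and finish holding it there, level and still, with every bottle standing. Do not tip the carrier or the other bottles, and leave everything else on the bench where it is.

Things in the scene. Friction and masses are not known exactly. Their poses are not given: they have to be found in the camera images.
- carrier: loose dark wooden bottle carrier, about 350 g. Origin: centre of its underside; z up, row of bottles along y (at first roughly away from the robot). Tray 130 mm (x) by 310 (y), floor top at z = 8 mm, 8 mm wide rims along the two long sides only, top at z = 18. White strip 44 mm wide under the row, along x = 0. Handle in the middle: board 16 mm thick (x), 32 wide (y), top at z = 118. Row places at y = -124, -60, 60, 124 mm: three standing bottles, one fallen
- handle (a point): point inside the carrier's handle board, on its centre line, 18 mm below its top and 100 mm above the carrier's underside; axes as the carrier's: 16 mm thick along x, 32 mm wide along y
- fallen_center (a point): amber bottle with red cap, 60 g, 90 mm long: square body 38 x 38 mm for 66 mm from the foot, then a round cap 27 mm wide, 20 long. Starts lying on the carrier floor across the row, in any of the four places, cap roughly towards the robot's right. Point: its centre, on the axis 45 mm from the foot; its x axis runs from foot to cap (up when it stands)
- bottle_a_center (a point): one of three like square amber bottles standing loose in the row (places vary): 38 x 38 mm, 90 mm tall, black cap 27 mm wide, 60 g. Point: its centre, 45 mm above the foot; z towards the cap
- bottle_b_center (a point): one of three like square amber bottles standing loose in the row (places vary): 38 x 38 mm, 90 mm tall, black cap 27 mm wide, 60 g. Point: its centre, 45 mm above the foot; z towards the cap
- bottle_c_center (a point): one of three like square amber bottles standing loose in the row (places vary): 38 x 38 mm, 90 mm tall, black cap 27 mm wide, 60 g. Point: its centre, 45 mm above the foot; z towards the cap
- fallen: the same red-capped bottle; origin at the same centre point, same axes
- bench_block: bystander: steel block 100 x 100 x 25 mm, origin under its centre
- ring_stick: bystander: tapered aluminium ring stick on a 64 mm foot, 150 mm tall, origin under its centre
- mallet: bystander: hammer with black head lying on the bench
- paste_jar: bystander: jar 60 mm in diameter, 60 mm tall, origin under its centre
There are look-alikes about, which are no part of the job. What is shaped like the fallen but pink is not meant.

How it is judged (in metres and radians):
On the way, in this order (a step that is already met when the one before it is completed fails the run):
1. the red-capped bottle stands upright in the row on the carrier's floor, let go, with the carrier still on the bench (angle between fallen_center's own x axis and vertical below 0.12 rad and x of fallen_center in the frame of carrier between -0.022 and 0.022 m and y of fallen_center in the frame of carrier between -0.14 and 0.14 m and z of fallen_center in the frame of carrier between 0.049 and 0.058 m and contact force between the fingers and fallen below 0.1 N and height (world z) of carrier below 0.01 m and linear speed of fallen below 0.03 m/s), for 0.3 s.
2. the carrier is held clear of the bench, level, by its handle (height (world z) of carrier above 0.08 m and angle between carrier's own z axis and vertical below 0.09 rad and contact force between the fingers and carrier above 1 N and contact force between the fingers and fallen below 0.1 N), for 0.3 s.
At the end, for the whole second after the job is handed in: Gripper holds the carrier over 80 mm above the bench, within 5 deg of level, at rest, not touching the bench; red-capped bottle stands in it within 7 deg of upright and 22 mm of the row's line, not gripped; other bottles stand within 9 deg; bystanders moved under 30 mm (all of step 2 and angle between fallen_center's own x axis and vertical below 0.12 rad and x of fallen_center in the frame of carrier between -0.022 and 0.022 m and y of fallen_center in the frame of carrier between -0.14 and 0.14 m and z of fallen_center in the frame of carrier between 0.049 and 0.058 m and angle between each of bottle_a_center, bottle_b_center, bottle_c_center's own z axis and vertical below 0.15 rad and z of bottle_a_center in the frame of carrier between 0.049 and 0.058 m and z of bottle_b_center in the frame of carrier between 0.049 and 0.058 m and z of bottle_c_center in the frame of carrier between 0.049 and 0.058 m and linear speed of carrier below 0.02 m/s and angular speed of carrier below 0.1 rad/s and contact force between carrier and table below 0.1 N and distance of each of bench_block, ring_stick, mallet, paste_jar from where it was at the start of the episode below 0.03 m); the arm keeps its last pose, push and grip.
It fails at once if the carrier is tipped more than 20 degrees (angle between carrier's own z axis and vertical above 0.35 rad).
It fails at once if one of the standing bottles is knocked over (angle between any of bottle_a_center, bottle_b_center, bottle_c_center's own z axis and vertical above 0.6 rad).
It fails at once if a bystander is shifted more than 30 mm (distance of any of bench_block, ring_stick, mallet, paste_jar from where it was at the start of the episode above 0.03 m).
It also fails if it takes over 64 s, if anything falls off the work surface, if the arm or the gripper's body presses on something with over 40 N, if the wrist force passes 120 N, or if a joint passes its speed limit or range.

## Working session

There is one attempt and no reset: what is moved stays moved. The work goes in short steps, Python scripts to look and compute and a tool call to move; the robot and the scene stay as the last step left them, time stands still between calls to the robot, and variables do not carry over. Pictures are saved under pics/ and viewed, at most 10 in all, crops included, and the job is handed in when it is done.

Besides the shell and the picture viewer there is one more tool, called after "Call:" as name(argument=value, ...), one argument or row to a line, values as JSON. servo_tool: Moves the arm, as the interface text tells. Its arguments: {"type":"object","properties":{"increments":{"type":"array"},"force":{"type":"number"}},"required":["increments"]}

```bash
mkdir -p pics; cat > h.py <<'E'
import numpy as np, cv2
from rig import arm, eyes
from scipy.spatial.transform import Rotation as Ro
def ray(f,u,v):
    fl=240/np.tan(np.radians(f['fov_y'])/2); R=np.array(f['R']);t=np.array(f['t'])
    d=R.T@np.array([(u-f['cx'])/fl,(v-f['cy'])/fl,1]); return -R.T@t,d/np.linalg.norm(d)
def plane(f,u,v,z):
    o,d=ray(f,u,v); return o+d*(z-o[2])/d[2]
def proj(f,X):
    fl=240/np.tan(np.radians(f['fov_y'])/2); c=np.array(f['R'])@X+np.array(f['t']); return c[:2]/c[2]*fl+[f['cx'],f['cy']]
def wray(f,u,v,s):
    fl=240/np.tan(np.radians(f['fov_y'])/2); p=np.array([u-f['cx'],v-f['cy']]);r=np.hypot(*p);th=r/fl
    d=np.array([*(np.sin(th)*p/max(r,1e-9)),np.cos(th)]);T=np.array(f['tool_from_camera'])
    R=Ro.from_euler('xyz',s['tcp_rot']).as_matrix()
    return R@T[:3,3]+np.array(s['tool_pos']),R@T[:3,:3]@d
def wplane(f,u,v,s,z):
    o,d=wray(f,u,v,s); return o+d*(z-o[2])/d[2]
E
python3 - <<'E'
from h import *
import pickle
s=arm.state();print(s, arm.tcp_to_tips)
F={n:eyes.grab_frame(n) for n in('scene','side','wrist')}
pickle.dump((s,F),open('f0.pkl','wb'))
for n in F:
    cv2.imwrite(f'pics/{n}0.png',F[n]['pixels']); f=F[n]; print(n,f['fov_y'],f['cx'],f['cy'])
    if n!='wrist':print(-np.array(f['R']).T@f['t'])
E
```

```text
{'time': 0.0, 'joint_positions': array([-0.85576322,  0.50181943, -0.42677535,  1.55146877,  0.22080715,
        1.13829481, -0.21032639]), 'qvel': array([-0.00052628, -0.00101666, -0.00087978,  0.00123296,  0.00197053,
        0.00130126, -0.00063274]), 'effort': array([ 2.59355920e-04, -5.69517839e+01, -5.81567958e+00, -2.80933195e+01,
        1.08364719e-02,  1.19429600e-02, -1.16738934e-05]), 'tool_pos': array([283.55809555, 584.14177638, 244.26792934]), 'tcp_rot': array([-3.13965911e+00, -4.39216251e-05,  2.68978080e+00]), 'contact_force': array([-0.06445121,  0.18136731,  0.48731392]), 'moment': array([-0.02135205,  0.02712175,  0.00901653]), 'grasp_force': 0.0, 'finger_gap': 85.35079820933552} 14.0
scene 54.469022580514455 326.5685629627992 245.51441307710752
[1153.09902099 -528.68879759  686.89026049]
side 46.97660934086818 329.7600030601582 228.4434789250997
[  401.82115214 -1181.54524363   867.10258856]
wrist 65.70646984690485 320.4514781635396 240.98960031679698
```

View pics/scene0.png

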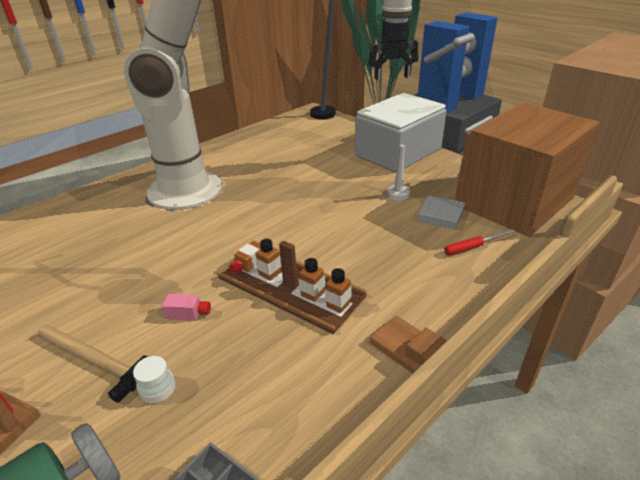

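View pics/side0.png

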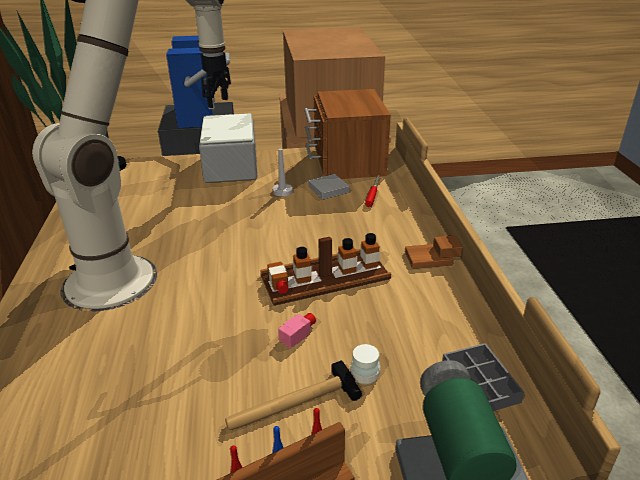

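The fallen bottle lies in the place nearest the robot: its red cap is at (237,266) in scene and (282,285) in side. The standing black caps are near (266,245), (311,265), (338,276) in scene and (302,253), (348,243), (371,238) in side. I'll measure these next.

```bash
cat > m.py <<'E'
from h import *
import pickle
s,F=pickle.load(open('f0.pkl','rb'))
def blobs(f,fn,box,mn=15):
    x0,y0,x1,y1=box; p=f['pixels'][y0:y1,x0:x1].astype(int); m=fn(p[...,0],p[...,1],p[...,2]).astype(np.uint8)
    n,l,st,c=cv2.connectedComponentsWithStats(m)
    return [(st[i],c[i]+[x0,y0]) for i in range(1,n) if st[i,4]>=mn]
def tri(fa,a,fb,b):
    o1,d1=ray(fa,*a);o2,d2=ray(fb,*b); A=np.c_[d1,-d2];k=np.linalg.lstsq(A,o2-o1,rcond=None)[0]
    p,q=o1+k[0]*d1,o2+k[1]*d2; return (p+q)/2,np.linalg.norm(p-q)
bx={'scene':(215,232,375,335),'side':(255,228,395,305)}
B={};Rr={}
for n in bx:
    f=F[n]
    B[n]=sorted([c for st,c in blobs(f,lambda b,g,r:(r<45)&(g<45)&(abs(r-b)<14),bx[n],30)],key=lambda c:c[0])
    Rr[n]=[(st[4],c) for st,c in blobs(f,lambda b,g,r:(r>120)&(g<50)&(b<50),bx[n])]
    w=[(st[4],c) for st,c in blobs(f,lambda b,g,r:(b>150)&(g>150),bx[n])]
    print(n,B[n],'red',Rr[n],'white',w)
if len(B['scene'])==len(B['side']):
    for a,b in zip(B['scene'],B['side']): print('cap',*tri(F['scene'],a,F['side'],b))
print('red',*tri(F['scene'],Rr['scene'][0][1],F['side'],Rr['side'][0][1]))
E
python3 m.py
```

```text
scene [array([265.96261682, 245.18691589]), array([310.921875 , 264.9765625]), array([337.7761194 , 275.64179104])] red [(np.int32(59), array([235.96610169, 264.57627119]))] white [(np.int32(147), array([248.89115646, 249.93197279])), (np.int32(32), array([277.34375, 263.0625 ])), (np.int32(82), array([275.14634146, 279.63414634])), (np.int32(15), array([322. , 280.2])), (np.int32(80), array([345.2125, 296.6875])), (np.int32(41), array([342.80487805, 310.24390244]))]
side [array([301.44230769, 252.28846154]), array([347.42156863, 243.68627451]), array([370.40816327, 238.43877551])] red [(np.int32(58), array([281.15517241, 285.36206897]))] white [(np.int32(107), array([276.92523364, 269.4953271 ])), (np.int32(20), array([333.95, 268.5 ])), (np.int32(15), array([374.6       , 267.66666667])), (np.int32(65), array([312.86153846, 277.78461538]))]
cap [485.43196965 -72.48899588  89.31418253] 0.46814206703293876
cap [603.27420087 -50.82006895  88.99739894] 0.004649686367250983
cap [665.079379   -36.3956719   89.15881853] 0.44201729711194077
red [ 429.35566151 -120.40129738   31.07261971] 0.7778372753675268
```

```bash
python3 - <<'E'
import cv2
a=cv2.imread('pics/scene0.png')[225:340,210:380];b=cv2.imread('pics/side0.png')[225:310,250:400]
a=cv2.resize(a,None,fx=4,fy=4,interpolation=2)[:, :];b=cv2.resize(b,(680,385))
import numpy as np
v=np.vstack([a,b]); v=cv2.resize(v,None,fx=.7,fy=.7);print(v.shape);cv2.imwrite('pics/crop.png',v)
E
```

```text
(592, 476, 3)
```

View pics/crop.png

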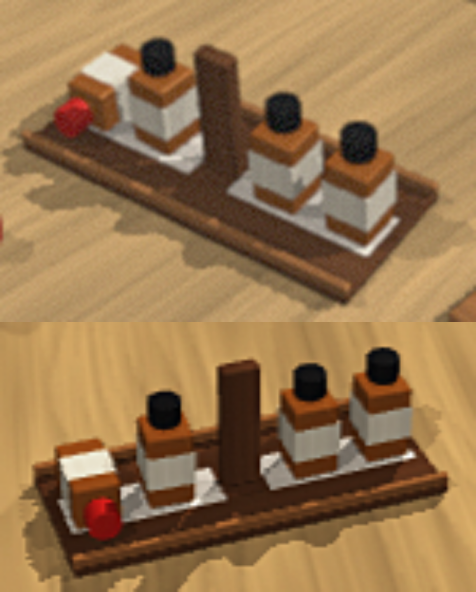

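```bash
cat > kin.py <<'E'
import numpy as np
from scipy.spatial.transform import Rotation as Ro
from scipy.optimize import least_squares
J=[((0,0,267),0),((0,0,0),-1),((0,-293,0),1),((52.5,0,0),1),((77.5,-342.5,0),1),((0,0,0),1),((76,97,0),-1)]
lo=np.array([-2.88,-.31,-1.54,.2,-1.41,.19,-2.57]);hi=np.array([2.88,2.03,1.56,2.42,4.55,2.02,2.57])
def fk(q,L):
    R=np.eye(3);p=np.zeros(3)
    for (t,k),a in zip(J,q):
        p=p+R@np.array(t); R=R@Ro.from_euler('x',k*np.pi/2).as_matrix()@Ro.from_euler('z',a).as_matrix()
    return p+R@[0,0,L],R
def ik(p,R,L,q0):
    f=lambda q:np.r_[(fk(q,L)[0]-p)/100,(Ro.from_matrix(fk(q,L)[1].T@R)).as_rotvec()*2,.002*(q-q0)]
    r=least_squares(f,np.clip(q0,lo+.06,hi-.06),bounds=(lo+.05,hi-.05)); return r.x,np.linalg.norm(fk(r.x,L)[0]-p),np.linalg.norm(Ro.from_matrix(fk(r.x,L)[1].T@R).as_rotvec())
E
python3 - <<'E'
from kin import *
import pickle
s,F=pickle.load(open('f0.pkl','rb'))
p,R=fk(s['joint_positions'],0)
Rt=Ro.from_euler('xyz',s['tcp_rot']).as_matrix()
L=p[2]-s['tool_pos'][2]
print(p,s['tool_pos'],L,R.round(3),Rt.round(3))
q=s['joint_positions']
u=np.array([.9804,.197,0]);cx=np.array([.197,-.9804,0]);z=np.array([0,0,1])
C=np.array([422.5,-85.8,0])
for a in (0,15,30,40,45,50):
  for nm,d,P in(('pick',-np.sin(np.radians(a))*cx-np.cos(np.radians(a))*z,C-8*cx+33*z),('place',np.cos(np.radians(a))*cx-np.sin(np.radians(a))*z,C-6*cx+50*z)):
   for sg in(1,-1):
    Rd=np.c_[np.cross(sg*u,d),sg*u,d]; best=None
    for k in range(6):
        q0=q+np.random.default_rng(k).normal(size=7)*(0.5*(k>0))
        q0[0]+=.9*(k%2)
        r=ik(P+5*d,Rd,L,q0)
        if best is None or r[1]/100+r[2]<best[1]/100+best[2]:best=r
    print(a,nm,sg,best[0].round(2),best[1].round(1),best[2].round(3))
E
```

```text
[ 214.58898416 -548.87559323  312.48520612] [283.55809555 584.14177638 244.26792934] 68.21727678104159 [[ 0.429 -0.903 -0.013]
 [-0.902 -0.43   0.038]
 [-0.04  -0.004 -0.999]] [[-0.9    0.437 -0.001]
 [ 0.437  0.9   -0.002]
 [ 0.    -0.002 -1.   ]]
0 pick 1 [-1.07  0.72  0.79  0.85 -1.07  0.57 -1.2 ] 0.0 0.0
0 pick -1 [ 0.67  0.7  -0.75  0.85  1.03  0.54  0.46] 0.0 0.0
0 place 1 [ 1.37  1.52 -1.09  0.85 -0.43  0.55 -0.76] 0.0 0.0
0 place -1 [ 1.62  1.98 -1.08  0.85  0.53  0.58  1.69] 0.0 0.0
15 pick 1 [-1.27  0.9   0.95  0.89 -0.87  0.66 -1.45] 0.0 0.0
15 pick -1 [ 0.44  0.63 -0.63  0.91  1.    0.74  0.39] 0.0 0.0
15 place 1 [ 1.34  1.42 -1.11  0.77 -0.19  0.35 -1.03] 0.0 0.0
15 place -1 [ 1.59  1.93 -1.1   0.84  0.95  0.57  1.3 ] 0.0 0.0
30 pick 1 [-1.4   1.09  1.05  0.96 -0.71  0.8  -1.64] 0.0 0.0
30 pick -1 [ 0.26  0.65 -0.56  0.99  1.01  1.    0.32] 0.0 0.0
30 place 1 [ 0.66  0.65 -0.64  0.84 -1.32  0.7  -0.42] 0.0 0.0
30 place -1 [ 1.46  1.66 -1.11  0.81  1.06  0.47  1.07] 0.0 0.0
40 pick 1 [-1.44  1.2   1.09  1.01 -0.61  0.9  -1.74] 0.0 0.0
40 pick -1 [ 0.16  0.68 -0.51  1.06  1.01  1.18  0.29] 0.0 0.0
40 place 1 [ 0.63  0.61 -0.68  0.81 -1.24  0.52 -0.54] 0.0 0.0
40 place -1 [ 1.36  1.47 -1.09  0.8   1.12  0.42  0.92] 0.0 0.0
45 pick 1 [-1.46  1.25  1.1   1.04 -0.56  0.95 -1.78] 0.0 0.0
45 pick -1 [ 0.11  0.71 -0.49  1.09  1.02  1.27  0.27] 0.0 0.0
45 place 1 [ 0.26  0.5  -0.33  0.82 -1.36  0.62 -0.54] 0.0 0.0
45 place -1 [ 1.31  1.37 -1.09  0.8   1.13  0.4   0.84] 0.0 0.0
50 pick 1 [-1.47  1.3   1.11  1.07 -0.51  1.   -1.82] 0.0 0.0
50 pick -1 [-0.09  0.69 -0.3   1.12  0.94  1.28  0.31] 0.0 0.0
50 place 1 [ 0.24  0.49 -0.35  0.81 -1.3   0.53 -0.62] 0.0 0.0
50 place -1 [ 1.26  1.28 -1.07  0.8   1.14  0.4   0.78] 0.0 0.0
```

```bash
cat >> m.py <<'E'
print('lab',*tri(F['scene'],(248.9,249.9),F['side'],(276.9,269.5)))
E
python3 m.py|tail -1
```

```text
lab [422.91371646 -77.25010062  46.39542977] 1.5288382894940655
```

The crop confirms it: the bottle lies across the place nearest the robot, cap to +x. The axis is within a few degrees of carrier x and the centre is about (422,-88). My kinematic guess doesn't match this arm, so I'll move and watch the joints.

Call:
servo_tool(
  increments=[
    [0, 0, 0, -0.08, -0.1, 0, 1],
    [0, 0, 0, -0.16, -0.2, 0, 1],
    [0, 0, 0, -0.24, -0.3, 0, 1],
    [0, 0, 0, -0.32, -0.4, 0, 1],
    [0, 0, 0, -0.4, -0.5, 0, 1],
    [0, 0, 0, -0.48, -0.6, 0, 1],
    [0, 0, 0, -0.56, -0.7, 0, 1],
    [0, 0, 0, -0.64, -0.8, 0, 1],
    [0, 0, 0, -0.7, -0.9, 0, 1],
    [0, 0, 0, -0.76, -1, 0, 1],
  ],
)

```text
time: 0.98
tool_pos: [313.5, 436.0, 245.0]
tcp_rot: [-3.141, -0.0, 2.689]
contact_force: [0.1, 0.3, 0.0]
finger_gap: 85.5
grasp_force: 0.0
```

Call:
servo_tool(
  increments=[
    [0, 0, 0, -0.08, -0.1, 0, 1],
    [0, 0, 0, -0.16, -0.2, 0, 1],
    [0, 0, 0, -0.24, -0.3, 0, 1],
    [0, 0, 0, -0.32, -0.4, 0, 1],
    [0, 0, 0, -0.4, -0.5, 0, 1],
    [0, 0, 0, -0.48, -0.6, 0, 1],
    [0, 0, 0, -0.56, -0.7, 0, 1],
    [0, 0, 0, -0.64, -0.8, 0, 1],
    [0, 0, 0, -0.7, -0.9, 0, 1],
    [0, 0, 0, -0.76, -1, 0, 1],
  ],
)

```text
time: 1.82
tool_pos: [343.0, 288.3, 245.1]
tcp_rot: [-3.141, -0.0, 2.69]
contact_force: [0.7, 0.3, 0.8]
finger_gap: 85.0
grasp_force: 0.0
```

Call:
servo_tool(
  increments=[
    [0, 0, 0.06, -0.08, -0.1, 0, 1],
    [0, 0, 0.12, -0.16, -0.2, 0, 1],
    [0, 0, 0.18, -0.24, -0.3, 0, 1],
    [0, 0, 0.24, -0.32, -0.4, 0, 1],
    [0, 0, 0.3, -0.4, -0.5, 0, 1],
    [0, 0, 0.36, -0.48, -0.6, 0, 1],
    [0, 0, 0.42, -0.56, -0.7, 0, 1],
    [0, 0, 0.48, -0.64, -0.8, 0, 1],
    [0, 0, 0.54, -0.7, -0.9, 0, 1],
    [0, 0, 0.586, -0.76, -1, 0, 1],
  ],
)

```text
time: 2.65
tool_pos: [372.6, 140.6, 245.2]
tcp_rot: [-3.141, 0.0, 1.764]
contact_force: [1.1, 0.3, -0.4]
finger_gap: 85.1
grasp_force: 0.0
```

```bash
python3 -c "
from h import *
s=arm.state();print(s['joint_positions'].round(3),s['tool_pos'],s['tcp_rot'])"
```

```text
[-0.26   0.017 -0.169  2.143  0.003  0.981 -0.238] [372.63060245 140.63617634 245.1898153 ] [-3.14132997e+00  1.84422576e-05  1.76442059e+00]
```

Call:
servo_tool(
  increments=[
    [0, 0, 0, -0.1, 0, 0, 1],
    [0, 0, 0, -0.2, 0.01, 0, 1],
    [0, 0, 0, -0.3, 0.02, 0, 1],
    [0, 0, 0, -0.4, 0.02, 0, 1],
    [0, 0, 0, -0.5, 0.03, 0, 1],
    [0, 0, 0, -0.6, 0.03, 0, 1],
    [0, 0, 0, -0.7, 0.04, 0, 1],
    [0, 0, 0, -0.8, 0.04, 0, 1],
    [0, 0, 0, -0.9, 0.05, 0, 1],
    [0, 0, 0, -0.98, 0.05, 0, 1],
  ],
)

```text
time: 3.48
tool_pos: [401.9, 26.5, 245.2]
tcp_rot: [-3.142, 0.0, 1.769]
contact_force: [0.1, 1.2, 0.3]
finger_gap: 85.3
grasp_force: 0.0
```

Call:
servo_tool(
  increments=[
    [0, 0, 0, -0.1, 0, 0, 1],
    [0, 0, 0, -0.2, 0.01, 0, 1],
    [0, 0, 0, -0.3, 0.02, 0, 1],
    [0, 0, 0, -0.4, 0.02, 0, 1],
    [0, 0, 0, -0.5, 0.03, 0, 1],
    [0, 0, 0, -0.65, 0.03, 0, 1],
    [0, 0, 0, -0.8, 0.04, 0, 1],
    [0, 0, 0, -0.95, 0.05, 0, 1],
    [0, 0, 0, -0.98, 0.05, 0, 1],
    [0, 0, 0, -0.98, 0.05, 0, 1],
  ],
)

```text
time: 4.32
tool_pos: [430.8, -87.7, 245.1]
tcp_rot: [-3.141, -0.0, 1.767]
contact_force: [0.8, 0.5, 0.0]
finger_gap: 85.2
grasp_force: 0.0
```

```bash
python3 -c "
from h import *
import pickle
s=arm.state();print(s['joint_positions'].round(3),s['tool_pos'],s['tcp_rot'])
f=eyes.grab_frame('wrist');pickle.dump((s,f),open('w1.pkl','wb'));cv2.imwrite('pics/w1.png',f['pixels']);print(np.round(f['tool_from_camera'],2))"
```

```text
[ 0.04   0.09   0.106  2.067 -0.011  0.986  0.347] [430.77427946 -87.6765188  245.12810488] [-3.14115488e+00 -3.88656553e-05  1.76684684e+00]
[[   0.     -0.95   -0.32   82.39]
 [   1.      0.      0.     -0.71]
 [  -0.     -0.32    0.95 -128.23]
 [   0.      0.      0.      1.  ]]
```

View pics/w1.png

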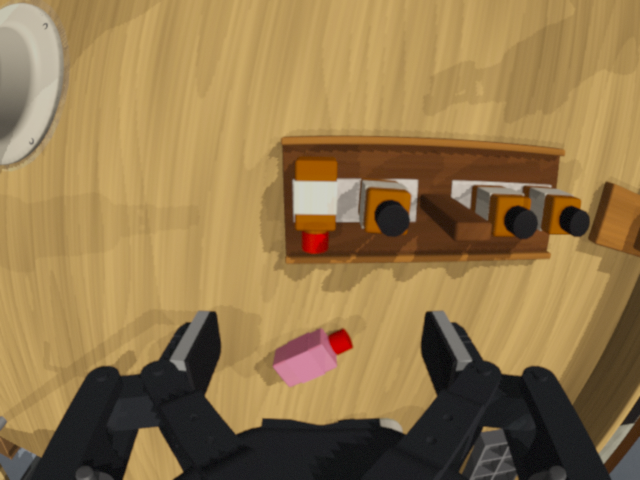

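The bottle body spans (296-336, 160-230) and the cap ends at (315,252). The carrier rim corners are (283,137), (563,150), (548,258) and (287,262). I'll project these.

```bash
cat > w.py <<'E'
from h import *
import pickle,sys
s,f=pickle.load(open('w1.pkl','rb'))
g=lambda u,v,z:wplane(f,u,v,s,z)
r=np.array([g(283,137,18),g(563,150,18),g(548,258,18),g(287,262,18)]);print('rim',r.round(0).tolist(),r.mean(0).round(1))
C=r[:,:2].mean(0);print('yaw',[np.degrees(np.arctan2(*(b-a)[1::-1])) for a,b in((r[0],r[1]),(r[3],r[2]))])
p=f['pixels'].astype(int);b,gg,rr=p[...,0],p[...,1],p[...,2]
m=((rr<45)&(gg<45)&(abs(rr-b)<14)).astype(np.uint8);m[300:]=0
n,l,st,c=cv2.connectedComponentsWithStats(m)
for i in range(1,n):
    if st[i,4]>150: print('cap',st[i],g(*c[i],96).round(1))
x=p[120:290,270:345];o=((x[...,2]>130)&(x[...,1]<140)&(x[...,1]>70)&(x[...,0]<30)).astype(np.uint8)
for nm,uv,z in(('foot',(315.5,160),46),('neck',(315.5,230.5),46),('lab',(315.5,203),46),('capend',(315,252),27)):print(nm,g(*uv,z).round(1))
for v in(165,185,200,215,227):
    row=p[v,280:350]; d=abs(np.diff(row.sum(1))); print(v,[280+i for i in np.where(d>90)[0]])
E
python3 w.py
```

```text
rim [[383.0, -31.0, 18.0], [679.0, 30.0, 18.0], [705.0, -94.0, 18.0], [408.0, -155.0, 18.0]] [543.9 -62.4  18. ]
yaw [np.float64(11.609679442473949), np.float64(11.584023478525518)]
cap [376 201  33  35 853] [483.4 -70.5  96. ]
cap [505 207  32  31 725] [597.8 -49.2  96. ]
cap [560 207  29  29 607] [657.7 -35.1  96. ]
foot [416.9 -43.5  46. ]
neck [ 429.4 -107.4   46. ]
lab [424.4 -81.8  46. ]
capend [ 434.  -135.3   27. ]
165 []
185 [np.int64(291), np.int64(292), np.int64(293)]
200 [np.int64(291), np.int64(292), np.int64(293)]
215 [np.int64(292)]
227 []
```

Call:
servo_tool(
  increments=[
    [0, 0.05, 0, -0.06, 0, 0.1, 0.54],
    [0, 0.1, 0, -0.12, -0.01, 0.2, 0.54],
    [0, 0.15, 0, -0.18, -0.02, 0.3, 0.54],
    [0, 0.2, 0, -0.24, -0.02, 0.4, 0.54],
    [0, 0.26, 0, -0.3, -0.03, 0.5, 0.54],
    [0, 0.32, 0, -0.36, -0.03, 0.6, 0.54],
    [0, 0.38, 0, -0.42, -0.04, 0.7, 0.54],
    [0, 0.44, 0, -0.48, -0.05, 0.8, 0.54],
    [0, 0.5, 0, -0.54, -0.05, 0.9, 0.54],
    [0, 0.5, 0, -0.6, -0.05, 1, 0.54],
  ],
)

```text
time: 5.2
tool_pos: [438.0, -159.4, 121.9]
tcp_rot: [-3.135, -0.793, 1.762]
contact_force: [-0.6, -0.4, 0.4]
finger_gap: 46.0
grasp_force: 0.0
```

```bash
cat > d.py <<'E'
from h import *
import sys
# target TCP given on command line x y z -> increments in tool axes /120
s=arm.state();R=Ro.from_euler('xyz',s['tcp_rot']).as_matrix()
print(s['time'],s['joint_positions'].round(2),s['tool_pos'].round(1),s['finger_gap'].round(1),s['contact_force'].round(1),'\n',R.round(3))
if len(sys.argv)>3: print((R.T@(np.array(sys.argv[1:4],float)-s['tool_pos'])/120).round(3))
E
python3 d.py 422.2 -75.5 29.5
```

```text
Traceback (most recent call last):
  File "d.py", line 5, in <module>
    print(s['time'],s['joint_positions'].round(2),s['tool_pos'].round(1),s['finger_gap'].round(1),s['contact_force'].round(1),'\n',R.round(3))
                                                                         ^^^^^^^^^^^^^^^^^^^^^
AttributeError: 'float' object has no attribute 'round'
```

```bash
sed -i "s/s\['finger_gap'\].round(1)/s['finger_gap']/" d.py; python3 d.py 422.2 -75.5 29.5
```

```text
5.2 [ 0.55  0.72  0.13  1.74 -0.57  1.4   1.18] [ 438.  -159.4  121.9] 46.006625413582256 [-0.6 -0.4  0.4] 
 [[-0.134  0.981 -0.142]
 [ 0.689  0.195  0.698]
 [ 0.712 -0.004 -0.702]]
[-0.049  0.011  1.047]
```

Call:
servo_tool(
  increments=[
    [0, 0, 0, -0.03, 0.01, 0.1, 0.54],
    [0, 0, 0, -0.05, 0.01, 0.2, 0.54],
    [0, 0, 0, -0.05, 0.01, 0.3, 0.54],
    [0, 0, 0, -0.05, 0.01, 0.4, 0.54],
    [0, 0, 0, -0.05, 0.01, 0.5, 0.54],
    [0, 0, 0, -0.05, 0.01, 0.6, 0.54],
    [0, 0, 0, -0.05, 0.01, 0.7, 0.54],
    [0, 0, 0, -0.05, 0.01, 0.8, 0.54],
    [0, 0, 0, -0.05, 0.01, 0.9, 0.54],
    [0, 0, 0, -0.05, 0.01, 1, 0.54],
  ],
)

```text
time: 6.03
tool_pos: [425.1, -79.4, 36.3]
tcp_rot: [3.139, -0.785, 1.77]
contact_force: [1.3, -0.8, -0.0]
finger_gap: 46.3
grasp_force: 0.2
```

```bash
python3 d.py 422.2 -75.5 29.5; python3 -c "
from h import *
a=eyes.grab_frame('side')['pixels'][170:330,230:420];b=eyes.grab_frame('wrist')['pixels']
v=np.hstack([cv2.resize(a,(400,337)),cv2.resize(b,(400,300))[:300] if 0 else cv2.copyMakeBorder(cv2.resize(b,(400,300)),0,37,0,0,0)]);cv2.imwrite('pics/g1.png',v)"
```

```text
6.0333 [ 0.49  0.79  0.07  1.89 -0.66  1.16  1.24] [425.1 -79.4  36.3] 46.266967462955925 [ 1.3 -0.8 -0. ] 
 [[-0.14   0.981 -0.138]
 [ 0.694  0.196  0.693]
 [ 0.707  0.002 -0.708]]
[-0.014 -0.018  0.066]
```

View pics/g1.png

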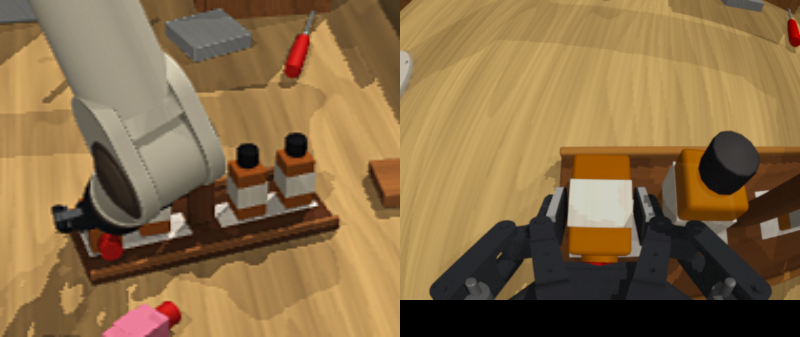

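The fingers straddle the body cleanly, with a gap to the neighbouring bottle. I'll advance 7 mm and close.

Call:
servo_tool(
  increments=[
    [0, 0, 0, -0.01, -0.01, 0.03, 0.54],
    [0, 0, 0, -0.01, -0.015, 0.06, 0.54],
    [0, 0, 0, -0.01, -0.015, 0.06, 0.4],
    [0, 0, 0, -0.01, -0.015, 0.06, 0.3],
    [0, 0, 0, -0.01, -0.015, 0.06, 0.3],
    [0, 0, 0, -0.01, -0.015, 0.06, 0.3],
    [0, 0, 0, -0.01, -0.015, 0.06, 0.3],
    [0, 0, 0, -0.01, -0.015, 0.06, 0.3],
    [0, 0, 0, -0.01, -0.015, 0.06, 0.3],
    [0, 0, 0, -0.01, -0.015, 0.06, 0.3],
  ],
  force=30,
)

```text
time: 6.97
tool_pos: [421.9, -75.5, 30.3]
tcp_rot: [3.141, -0.785, 1.769]
contact_force: [-0.6, 0.2, -0.2]
finger_gap: 37.5
grasp_force: 32.3
```

```bash
python3 d.py 422.2 -75.5 80
```

```text
6.9667 [ 0.49  0.8   0.07  1.9  -0.66  1.15  1.25] [421.9 -75.5  30.3] 37.505305313706664 [-0.6  0.2 -0.2] 
 [[-0.14   0.98  -0.139]
 [ 0.693  0.197  0.693]
 [ 0.707  0.    -0.707]]
[ 0.293  0.002 -0.293]
```

Call:
servo_tool(
  increments=[
    [0, 0, 0, 0.05, 0, -0.05, 0.3],
    [0, 0, 0, 0.12, 0, -0.12, 0.3],
    [0, 0, 0, 0.2, 0, -0.2, 0.3],
    [0, -0.04, 0, 0.28, 0, -0.28, 0.3],
    [0, -0.1, 0, 0.35, 0, -0.35, 0.3],
    [0, -0.17, 0, 0.35, 0, -0.35, 0.3],
    [0, -0.24, 0, 0.35, 0, -0.35, 0.3],
    [0, -0.31, 0, 0.35, 0, -0.35, 0.3],
    [0, -0.38, 0, 0.35, 0, -0.35, 0.3],
    [0, -0.45, 0, 0.35, 0, -0.35, 0.3],
  ],
)

```text
time: 7.8
tool_pos: [422.8, -75.3, 91.7]
tcp_rot: [3.137, -0.075, 1.768]
contact_force: [-0.6, -1.1, -2.4]
finger_gap: 37.7
grasp_force: 32.3
```

Call:
servo_tool(
  increments=[
    [0, -0.06, 0, 0, 0, 0, 0.3],
    [0, -0.12, 0, 0, 0, 0, 0.3],
    [0, -0.19, 0, 0, 0, 0, 0.3],
    [0, -0.26, 0, 0, 0, 0, 0.3],
    [0, -0.33, 0, 0, 0, 0, 0.3],
    [0, -0.4, 0, 0, 0, 0, 0.3],
    [0, -0.46, 0, 0, 0, 0, 0.3],
    [0, -0.52, 0, 0, 0, 0, 0.3],
    [0, -0.55, 0, 0, 0, 0, 0.3],
    [0, -0.55, 0, 0, 0, 0, 0.3],
  ],
)

```text
time: 8.63
tool_pos: [422.3, -72.4, 88.9]
tcp_rot: [-3.139, 0.789, 1.778]
contact_force: [0.4, -0.3, -0.8]
finger_gap: 37.9
grasp_force: 32.3
```

```bash
python3 d.py 423.4 -83.4 45; python3 -c "
from h import *
a=eyes.grab_frame('side')['pixels'][170:330,230:420];b=eyes.grab_frame('scene')['pixels'][170:340,190:390]
v=np.hstack([cv2.resize(a,(400,337)),cv2.resize(b,(400,337))]);cv2.imwrite('pics/g2.png',v)"
```

```text
8.6333 [-1.17  0.73  0.81  2.3   0.5   0.55 -0.7 ] [422.3 -72.4  88.9] 37.90029881161194 [ 0.4 -0.3 -0.8] 
 [[-0.145  0.979  0.144]
 [ 0.69   0.204 -0.695]
 [-0.709 -0.002 -0.705]]
[ 0.195 -0.009  0.323]
```

View pics/g2.png

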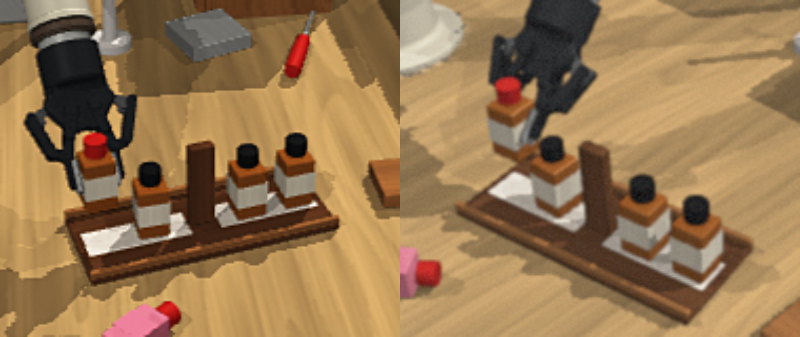

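The bottle now hangs upright in the gripper at place 1. I'll lower it gently.

Call:
servo_tool(
  increments=[
    [0, 0, 0, 0.03, 0, 0.05, 0.3],
    [0, 0, 0, 0.06, 0, 0.1, 0.3],
    [0, 0, 0, 0.09, 0, 0.15, 0.3],
    [0, 0, 0, 0.12, -0.005, 0.2, 0.3],
    [0, 0, 0, 0.15, -0.01, 0.25, 0.3],
    [0, 0, 0, 0.18, -0.01, 0.3, 0.3],
    [0, 0, 0, 0.195, -0.01, 0.323, 0.3],
    [0, 0, 0, 0.205, -0.01, 0.333, 0.3],
    [0, 0, 0, 0.21, -0.01, 0.338, 0.3],
    [0, 0, 0, 0.21, -0.01, 0.338, 0.3],
  ],
)

```text
time: 9.57
tool_pos: [422.8, -86.4, 42.8]
tcp_rot: [-3.141, 0.786, 1.77]
contact_force: [-0.8, 0.2, -1.1]
finger_gap: 37.6
grasp_force: 32.4
```

```bash
python3 d.py 423.4 -83.4 40; cat > t.py <<'E'
from h import *
def tri(fa,a,fb,b):
    o1,d1=ray(fa,*a);o2,d2=ray(fb,*b); A=np.c_[d1,-d2];k=np.linalg.lstsq(A,o2-o1,rcond=None)[0]
    p,q=o1+k[0]*d1,o2+k[1]*d2; return ((p+q)/2).round(1),np.linalg.norm(p-q).round(1)
F={n:eyes.grab_frame(n) for n in('scene','side')};C={}
for n,(x0,y0,x1,y1) in {'scene':(215,180,375,335),'side':(255,200,395,305)}.items():
    p=F[n]['pixels'][y0:y1,x0:x1].astype(int);b,g,r=p[...,0],p[...,1],p[...,2]
    m=((r>110)&(g<50)&(b<50)).astype(np.uint8);k,l,st,c=cv2.connectedComponentsWithStats(m);i=1+st[1:,4].argmax();C[n]=c[i]+[x0,y0];print(n,st[i,4],C[n])
print(tri(F['scene'],C['scene'],F['side'],C['side']))
E
python3 t.py
```

```text
9.5667 [-1.11  0.86  0.77  2.3   0.48  0.44 -0.74] [422.8 -86.4  42.8] 37.55744901351764 [-0.8  0.2 -1.1] 
 [[-0.14   0.98   0.139]
 [ 0.693  0.197 -0.693]
 [-0.707 -0.    -0.707]]
[ 0.033  0.01  -0.   ]
scene 125 [241.904 235.688]
side 100 [275.97 257.8 ]
(array([422.2, -89.2,  91.2]), np.float64(0.2))
```

Call:
servo_tool(
  increments=[
    [0, 0, 0, 0.005, 0, 0.005, 0.3],
    [0, 0, 0, 0.01, 0, 0.01, 0.3],
    [0, 0, 0, 0.015, 0, 0.015, 0.3],
    [0, 0, 0, 0.015, 0, 0.015, 0.3],
    [0, 0, 0, 0.015, 0, 0.015, 0.3],
    [0, 0, 0, 0.015, 0, 0.015, 0.47],
    [0, 0, 0, 0.015, 0, 0.015, 0.5],
    [0, 0, 0, 0.015, 0, 0.015, 0.53],
    [0, 0, 0, 0.015, 0, 0.015, 0.54],
    [0, 0, 0, 0.015, 0, 0.015, 0.54],
  ],
  force=20,
)

```text
time: 10.5
tool_pos: [422.8, -86.3, 40.6]
tcp_rot: [-3.141, 0.785, 1.769]
contact_force: [0.6, -0.4, -0.3]
finger_gap: 45.9
grasp_force: 0.0
```

```bash
python3 d.py;python3 t.py
```

```text
10.5 [-1.1   0.86  0.76  2.3   0.48  0.43 -0.74] [422.8 -86.3  40.6] 45.89512845137468 [ 0.6 -0.4 -0.3] 
 [[-0.14   0.98   0.139]
 [ 0.693  0.197 -0.693]
 [-0.707 -0.    -0.707]]
scene 130 [242.01538462 236.33076923]
side 98 [276.01020408 258.5       ]
(array([422.1, -89.2,  89.2]), np.float64(0.0))
```

The bottle is standing and released; the cap height matches the others. I'll retreat along the tool axis, then go upright.

Call:
servo_tool(
  increments=[
    [0, 0, 0, 0, 0, -0.05, 0.54],
    [0, 0, 0, 0, 0, -0.12, 0.54],
    [0, 0, 0, 0, 0, -0.22, 0.54],
    [0, 0, 0, 0, 0, -0.34, 0.54],
    [0, 0, 0, 0, 0, -0.46, 0.54],
    [0, 0, 0, 0, 0, -0.58, 0.54],
    [0, 0, 0, 0, 0, -0.7, 0.54],
    [0, 0, 0, 0, 0, -0.8, 0.54],
    [0, 0, 0, 0, 0, -0.9, 0.54],
    [0, 0, 0, 0, 0, -1, 0.54],
  ],
)

```text
time: 11.43
tool_pos: [405.8, -2.0, 126.3]
tcp_rot: [3.141, 0.784, 1.77]
contact_force: [0.0, -0.2, -0.2]
finger_gap: 46.2
grasp_force: 0.0
```

Call:
servo_tool(
  increments=[
    [0, 0.05, 0, -0.1, 0, -0.1, 0.54],
    [0, 0.1, 0, -0.2, 0, -0.2, 0.54],
    [0, 0.15, 0, -0.3, 0, -0.3, 0.54],
    [0, 0.2, 0, -0.4, 0, -0.4, 0.54],
    [0, 0.25, 0, -0.5, 0, -0.5, 0.54],
    [0, 0.3, 0, -0.55, 0, -0.55, 0.54],
    [0, 0.36, 0, -0.55, 0, -0.55, 0.54],
    [0, 0.42, 0, -0.55, 0, -0.55, 0.54],
    [0, 0.48, 0, -0.55, 0, -0.55, 0.54],
    [0, 0.5, 0, -0.55, 0, -0.55, 0.54],
  ],
)

```text
time: 12.27
tool_pos: [406.5, -4.2, 220.2]
tcp_rot: [3.138, -0.007, 1.766]
contact_force: [0.2, -0.2, -0.5]
finger_gap: 46.3
grasp_force: 0.0
```

```bash
python3 d.py 544 -62 200;python3 t.py
```

```text
12.2667 [-0.94  0.07  0.93  2.19 -0.08  0.92  0.24] [406.5  -4.2 220.2] 46.30059180573804 [ 0.2 -0.2 -0.5] 
 [[-0.194  0.981  0.002]
 [ 0.981  0.194  0.008]
 [ 0.007  0.004 -1.   ]]
[-0.697  1.03   0.167]
scene 109 [241.95412844 237.20183486]
side 98 [276.         258.68367347]
(array([422.3, -89.5,  88.1]), np.float64(1.5))
```

Call:
servo_tool(
  increments=[
    [0, 0, 0.07, -0.07, 0.1, 0, 0.6],
    [0, 0, 0.14, -0.14, 0.2, 0, 0.6],
    [0, 0, 0.21, -0.21, 0.3, 0, 0.6],
    [0, 0, 0.28, -0.28, 0.4, 0, 0.6],
    [0, 0, 0.35, -0.35, 0.5, 0, 0.6],
    [0, 0, 0.42, -0.42, 0.6, 0, 0.6],
    [0, 0, 0.49, -0.49, 0.7, 0, 0.6],
    [0, 0, 0.56, -0.56, 0.8, 0, 0.6],
    [0, 0, 0.63, -0.63, 0.9, 0, 0.6],
    [0, 0, 0.7, -0.69, 1, 0, 0.6],
  ],
)

```text
time: 13.2
tool_pos: [540.0, -59.2, 218.4]
tcp_rot: [-3.14, 0.002, 0.666]
contact_force: [-0.5, -0.2, -0.5]
finger_gap: 51.5
grasp_force: 0.0
```

Call:
servo_tool(
  increments=[
    [0, 0, 0.06, 0, 0, 0, 0.6],
    [0, 0, 0.12, 0, 0, 0, 0.6],
    [0, 0, 0.18, 0, 0, 0, 0.6],
    [0, 0, 0.24, 0, 0, 0, 0.6],
    [0, 0, 0.3, 0, 0, 0, 0.6],
    [0, 0, 0.3, 0, 0, 0, 0.6],
    [0, 0, 0.3, 0, 0, 0, 0.6],
    [0, 0, 0.3, 0, 0, 0, 0.6],
    [0, 0, 0.3, 0, 0, 0, 0.6],
    [0, 0, 0.3, 0, 0, 0, 0.6],
  ],
)

```text
time: 14.03
tool_pos: [540.0, -60.4, 218.8]
tcp_rot: [-3.141, 0.0, 0.2]
contact_force: [0.0, -0.0, -0.8]
finger_gap: 51.4
grasp_force: 0.0
```

```bash
python3 d.py 544 -62 170;python3 -c "
from h import *
import pickle
s=arm.state();f=eyes.grab_frame('wrist');pickle.dump((s,f),open('w2.pkl','wb'));cv2.imwrite('pics/w2.png',f['pixels'])"
```

```text
14.0333 [-0.81  0.56  1.17  1.89 -0.58  1.09 -0.78] [540.  -60.4 218.8] 51.43366986668026 [ 0.  -0.  -0.8] 
 [[ 0.98   0.199 -0.   ]
 [ 0.199 -0.98   0.   ]
 [-0.    -0.    -1.   ]]
[0.03  0.02  0.407]
```

View pics/w2.png

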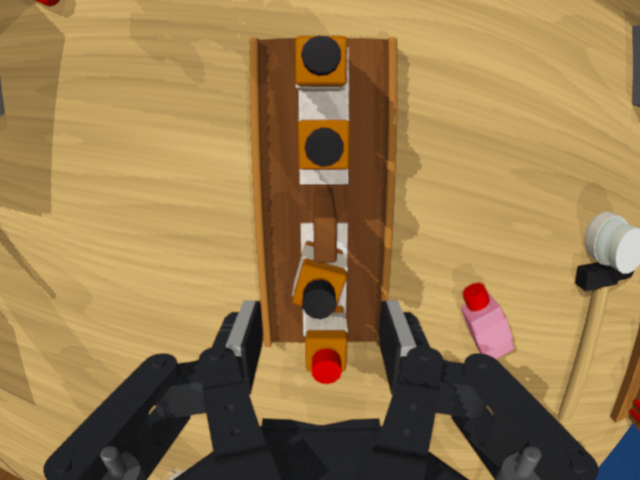

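All four bottles stand. The handle's top face is at about (314-336, 220-262). I'll check its position.

```bash
python3 - <<'E'
from h import *
import pickle
s,f=pickle.load(open('w2.pkl','rb'))
for u,v,z in((314,220,118),(336,220,118),(336,262,118),(314,262,118),(325,241,118),(254,40,18),(393,40,18),(382,342,18),(268,346,18),(327,366,98)): print(u,v,wplane(f,u,v,s,z).round(1))
E
python3 d.py 544 -62 105
```

```text
314 220 [557.6 -53.4 118. ]
336 220 [560.4 -67.2 118. ]
336 262 [532.1 -73.3 118. ]
314 262 [529.2 -59.  118. ]
325 241 [545.1 -63.1 118. ]
254 40 [680.9  26.6  18. ]
393 40 [705.3 -92.2  18. ]
382 342 [ 412.2 -154.3   18. ]
268 346 [383.  -35.5  18. ]
327 366 [430.8 -88.9  98. ]
14.0833 [-0.81  0.56  1.17  1.89 -0.58  1.09 -0.78] [540.  -60.5 218.9] 50.96933765026035 [ 0.1  0.6 -0.3] 
 [[ 0.98   0.198 -0.   ]
 [ 0.198 -0.98   0.   ]
 [ 0.    -0.    -1.   ]]
[0.03  0.019 0.949]
```

Call:
servo_tool(
  increments=[
    [0, 0, 0, 0.037, 0.029, 0.05, 0.6],
    [0, 0, 0, 0.037, 0.029, 0.15, 0.6],
    [0, 0, 0, 0.037, 0.029, 0.27, 0.6],
    [0, 0, 0, 0.037, 0.029, 0.39, 0.6],
    [0, 0, 0, 0.037, 0.029, 0.51, 0.6],
    [0, 0, 0, 0.037, 0.029, 0.63, 0.6],
    [0, 0, 0, 0.037, 0.029, 0.75, 0.6],
    [0, 0, 0, 0.037, 0.029, 0.87, 0.6],
    [0, 0, 0, 0.037, 0.029, 0.95, 0.6],
    [0, 0, 0, 0.037, 0.029, 1, 0.6],
  ],
)

```text
time: 14.92
tool_pos: [544.4, -63.1, 97.0]
tcp_rot: [-3.141, 0.002, 0.198]
contact_force: [-0.7, -0.8, 0.2]
finger_gap: 51.3
grasp_force: 0.0
```

Call:
servo_tool(
  increments=[
    [0, 0, 0, 0, 0, 0.02, 0.5],
    [0, 0, 0, 0, 0, 0.03, 0.4],
    [0, 0, 0, 0, 0, 0.03, 0.33],
    [0, 0, 0, 0, 0, 0.03, 0.28],
    [0, 0, 0, 0, 0, 0.03, 0.24],
    [0, 0, 0, 0, 0, 0.03, 0.2],
    [0, 0, 0, 0, 0, 0.03, 0.15],
    [0, 0, 0, 0, 0, 0.03, 0.1],
    [0, 0, 0, 0, 0, 0.03, 0.05],
    [0, 0, 0, 0, 0, 0.03, 0.05],
  ],
  force=70,
)

```text
time: 15.75
tool_pos: [545.5, -62.6, 95.8]
tcp_rot: [-3.141, -0.001, 0.199]
contact_force: [-1.4, 2.3, 5.5]
finger_gap: 15.3
grasp_force: 68.7
```

```bash
python3 d.py;python3 t.py
```

```text
15.75 [-0.66  0.72  0.98  1.95 -0.77  0.9  -0.64] [545.5 -62.6  95.8] 15.280335589528407 [-1.4  2.3  5.5] 
 [[ 0.98   0.198  0.001]
 [ 0.198 -0.98   0.001]
 [ 0.001 -0.001 -1.   ]]
scene 112 [241.90178571 237.26785714]
side 93 [275.77419355 258.40860215]
(array([421.9, -89.3,  88.2]), np.float64(2.5))
```

Gripped at 69 N. I'll lift slowly with ramps.

Call:
servo_tool(
  increments=[
    [0, 0, 0, 0, 0, -0.01, 0.05],
    [0, 0, 0, 0, 0, -0.03, 0.05],
    [0, 0, 0, 0, 0, -0.06, 0.05],
    [0, 0, 0, 0, 0, -0.1, 0.05],
    [0, 0, 0, 0, 0, -0.15, 0.05],
    [0, 0, 0, 0, 0, -0.2, 0.05],
    [0, 0, 0, 0, 0, -0.25, 0.05],
    [0, 0, 0, 0, 0, -0.3, 0.05],
    [0, 0, 0, 0, 0, -0.33, 0.05],
    [0, 0, 0, 0, 0, -0.34, 0.05],
  ],
)

```text
time: 16.68
tool_pos: [545.6, -63.3, 136.9]
tcp_rot: [3.141, -0.001, 0.199]
contact_force: [0.2, -0.0, -5.8]
finger_gap: 15.0
grasp_force: 68.3
```

```bash
python3 d.py;python3 -c "
from h import *
a=eyes.grab_frame('side')['pixels'][130:310,230:420];b=eyes.grab_frame('scene')['pixels'][150:340,190:390]
v=np.hstack([cv2.resize(a,(400,379)),cv2.resize(b,(400,379))]);cv2.imwrite('pics/l1.png',v)"
```

```text
16.6833 [-0.7   0.66  1.04  1.93 -0.71  0.96 -0.69] [545.6 -63.3 136.9] 15.016431596301443 [ 0.2 -0.  -5.8] 
 [[ 0.98   0.197  0.001]
 [ 0.197 -0.98   0.   ]
 [ 0.001  0.    -1.   ]]
```

View pics/l1.png

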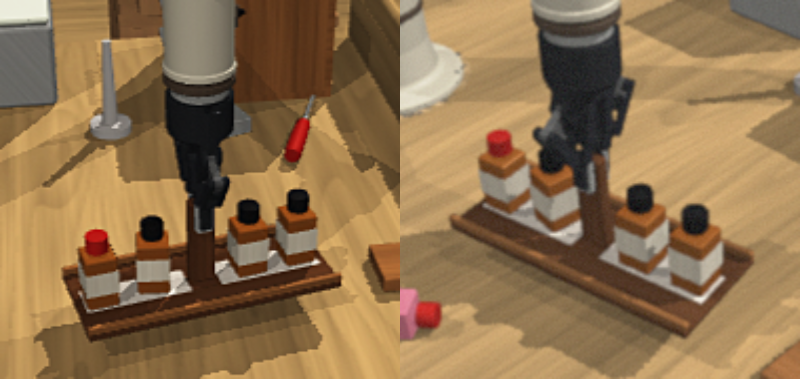

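The carrier is level, all four bottles stand, and the measured load of 5.8 N matches the full weight. I'll raise it 84 mm more, then hold.

Call:
servo_tool(
  increments=[
    [0, 0, 0, 0, 0, -0.02, 0.05],
    [0, 0, 0, 0, 0, -0.06, 0.05],
    [0, 0, 0, 0, 0, -0.13, 0.05],
    [0, 0, 0, 0, 0, -0.22, 0.05],
    [0, 0, 0, 0, 0, -0.32, 0.05],
    [0, 0, 0, 0, 0, -0.42, 0.05],
    [0, 0, 0, 0, 0, -0.52, 0.05],
    [0, 0, 0, 0, 0, -0.61, 0.05],
    [0, 0, 0, 0, 0, -0.67, 0.05],
    [0, 0, 0, 0, 0, -0.7, 0.05],
  ],
)

```text
time: 17.62
tool_pos: [545.8, -63.3, 221.6]
tcp_rot: [3.141, -0.002, 0.199]
contact_force: [0.1, -0.7, -6.6]
finger_gap: 15.3
grasp_force: 68.4
```

Call:
servo_tool(
  increments=[
    [0, 0, 0, 0, 0, 0, 0.05],
    [0, 0, 0, 0, 0, 0, 0.05],
    [0, 0, 0, 0, 0, 0, 0.05],
    [0, 0, 0, 0, 0, 0, 0.05],
    [0, 0, 0, 0, 0, 0, 0.05],
    [0, 0, 0, 0, 0, 0, 0.05],
    [0, 0, 0, 0, 0, 0, 0.05],
    [0, 0, 0, 0, 0, 0, 0.05],
    [0, 0, 0, 0, 0, 0, 0.05],
    [0, 0, 0, 0, 0, 0, 0.05],
  ],
)

```text
time: 18.45
tool_pos: [545.1, -63.2, 220.0]
tcp_rot: [3.142, 0.0, 0.198]
contact_force: [0.7, -0.5, -6.5]
finger_gap: 15.3
grasp_force: 68.4
```

```bash
python3 d.py;python3 -c "
from h import *
a=eyes.grab_frame('side')['pixels'][100:290,230:420];b=eyes.grab_frame('scene')['pixels'][110:310,190:390]
v=np.hstack([cv2.resize(a,(400,400)),cv2.resize(b,(400,400))]);cv2.imwrite('pics/l2.png',v)"
```

```text
18.45 [-0.79  0.57  1.16  1.87 -0.59  1.1  -0.77] [545.1 -63.2 220. ] 15.29036812424461 [ 0.7 -0.5 -6.5] 
 [[ 0.98   0.197 -0.   ]
 [ 0.197 -0.98  -0.   ]
 [-0.     0.    -1.   ]]
```

View pics/l2.png

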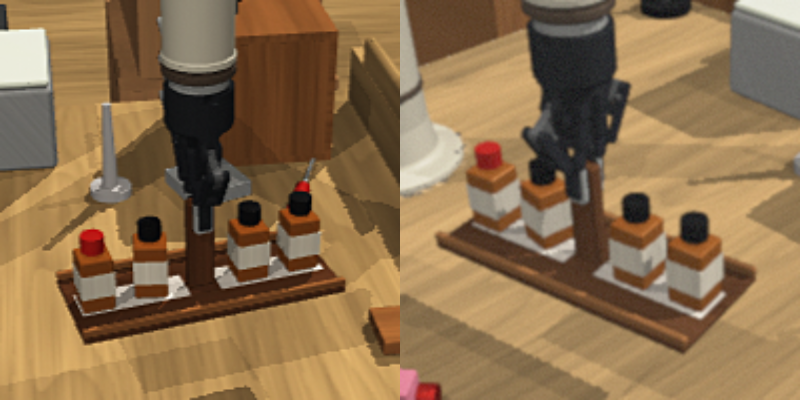

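The carrier is held about 124 mm up, level and still, with all four bottles standing. Handing in.

```bash
python3 -c "
from rig import arm
print(arm.close_job())"
```

```text
the job is handed in; nothing more can be done
None
```

The red-capped bottle stands in its row place, and I handed the job in with the carrier held by its handle about 12 cm up, level and still, all four bottles standing; no verdict came back.

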